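# Slide the fresh mosaic up onto the drying board

## Robot

A 6-joint arm with a two-finger parallel gripper is mounted at the origin on the work surface. World frame = base frame: x ahead of the robot, y to its left, z up, the work surface at z = 0. Lengths are in m, angles in rad, forces in N, time in s.
With the tool pointing down it reaches from about 0.2 to 0.875 m from the base axis. Payload 3.4 kg.
Tool frame: the origin (TCP) lies on the centre line of the jaws, within the pads' length; the fingertips stand 11 mm ahead of it and the grasp point (between the pads) lies 8 mm behind it; z points along the fingers, y is the line along which they close (so a half turn about z gives the same grasp; the last joint's range is limited). The gripper opens to 94 mm and grips with 3 to 60 N. Pads are 16 mm wide; open, the fingers measure 119 mm over their backs; the gripper's body (75 mm by 177 mm) begins 78 mm behind the grasp point.
Start: joints at [0.988, 0.276, 1.505, -0, 1.361, -0.121], TCP at [0.256, 0.515, 0.216] pointing down, gripper open.
Joint ranges: [-2.89, 2.89], [-0.75, 2.08], [0.22, 2.7], [-1.18, 4.32], [0.11, 2.71], [-2.7, 2.7]. Speed limits (rad/s): [2.57, 2.57, 3.14, 3.14, 3.14, 3.14].

## Interface

Orientations are given as a unit quaternion [w, x, y, z].
In Python, from rig import arm, optics, order gives the robot as it stands. The module is installed in compiled form; this text tells all that it offers.
- The arm moves only by the tool carry_out, never from a script. Its argument "plan" is a list of rows, each an object with "slide": the shift along the tool's x, y, z in units of 40 mm (1.0 is 40 mm), a list of three; "rot": the turn, a rotation vector about the tool's x, y, z in units of 6 degrees (1.0 is 6 degrees), a list of three; "hand": the opening in per cent of the stroke, from 0 (shut) to 100 (fully open). In form: [{"slide": [dx, dy, dz], "rot": [rx, ry, rz], "hand": hand}, ...]. A call has 1 to 8 rows; each row shifts and turns the commanded pose from where the row before left it, along the tool's axes as they then stand; what a row does not reach is not made up. A row lasts 1/12 s, in which the tool goes at most 41.7 mm and 7.16 degrees, less where a joint would pass 70% of its speed; a pose out of reach is approached as far as the arm can. A call is refused whole if a number of a shift passes 1 or a number of a turn 1, either way. A call with a gripper value outside its range is refused whole. The fingers move at their own pace and stop on an object; "grip_force" is the grip in N (left out, the last holds). Time passes only in rows, so rows that do not move let the fingers close. It gives the time, the measured TCP pose, the force, the opening and the grip force at its end, in the units of the state.
- arm.sense(): the state, without advancing time (a new reading comes with each control period).
- optics.capture(name): name is "scene" or "side" or "wrist"; returns a dict with "pixels" (384x512x3 uint8, red, green, blue), "range_z" (384x512 float32, m along the optical axis (not along the pixel's ray), 0 where there is no reading), "vertical_fov" (degrees; the focal length in pixels is half the picture's height over the tangent of half this angle, whatever the lens; pixels are square), "cx", "cy" (the principal point, pixels), "origin" and "attitude" of the camera in the world. Camera axes: x right, y down, z forward; pixel columns grow to the right and rows downward; lengths in m; the calibration is good to about 2 mm. A picture is of the moment at which its call begins.
- order.finish_job(): hands the job in; it is judged then, once.
The state is a dict: "time_s": time; "joint_pos": joint angles; "joint_velocities": joint speeds; "effort": joint torques, N m; "tool_pos": TCP position; "tcp_rot": TCP orientation; "wrist_force": force on the tool from outside, world axes, zero at the start; "torque": the same for the moment, N m; "grip_width": opening from 0.0 (shut) to 1.0 (fully open); "finger_force": force on a finger pad.
Only numpy, scipy, OpenCV 4.12 (cv2) and the standard library are available. Lean on these libraries where they do the work, as an engineer would, in place of code of your own. Each camera call takes 0.05 s, during which the arm holds its last target. There are 200 camera calls.

## Task

Get the longer of the two wooden trays, the one holding the flower mosaic, up onto the raised drying board without carrying it or tipping it steeply. Lift only its leading end, the end with the upright grip, onto the edge of the board and let go while the trailing end still rests on the bench; then push the tray over the edge until all of it sits flat and square on the board. Leave the shorter tray where it is.

Things in the scene. Friction and masses are not known exactly. Their poses are not given: they have to be found in the camera images.
- tray: The longer tray, loose, pale wood, open on top, holding a pink panel with a flower mosaic: 140 mm long (x), 84 mm wide (y), walls 40 mm high, 6 mm thick, 0.4 to 0.8 kg. Origin: centre of the underside; +x to the leading end, which faces the board; z up. A wooden grip stands on the middle of the leading wall: 20 mm wide in y, 14 mm thick in x, centred at x = +63 mm, from z = 40 to z = 85 mm.
- tray_lead (a point): Middle of the bottom edge of the longer tray's leading end, 70 mm ahead (+x) of its origin, at underside height. Pinched across its 20 mm width, the grip above it lets the tray pivot between the fingers as this end is lifted. Left tilted on the board's edge, the tray stays there.
- board: Drying board, a brown wooden slab fixed to the bench: 250 mm along x, 280 mm along y, 15 mm thick, square edges, bare. Origin: centre of its underside, at bench height. Trays are pushed on along its +x, over its edge at x = -125 mm. Both trays start side by side before that edge, the longer one 20 to 60 mm from it, about 60 mm either side of the middle line; which is on which side varies.
- short_tray: The shorter tray, loose, same wood and shape but 95 mm long (x), 84 mm wide, walls 40 mm, its grip rising to 75 mm, full of loose tiles; it stands beside the longer tray. Origin: centre of its underside; +x towards the board.

How it is judged:
By the outcome, as a careful person would: the job done as asked, in the order asked, and still so for the second after the job is handed in, with the robot touching nothing.
It also fails if it takes over 48 s, if anything falls off the work surface, if the arm or the gripper's body presses on something with over 40 N, if the wrist force passes 120 N, or if a joint passes its speed limit or range.

## Working session

There is one attempt and no reset: what is moved stays moved. The work goes in short steps, Python scripts to look and compute and a tool call to move; the robot and the scene stay as the last step left them, time stands still between calls to the robot, and variables do not carry over. Pictures are saved under pics/ and viewed, at most 10 in all, crops included, and the job is handed in when it is done.

Besides the shell and the picture viewer there is one more tool, called after ">>>" as a command line: name --argument value ..., lists and objects as JSON in quotes. carry_out: Moves the arm, as the interface text tells. Its arguments: {"type":"object","properties":{"plan":{"type":"array","items":{"type":"object","properties":{"slide":{"type":"array","items":{"type":"number"}},"rot":{"type":"array","items":{"type":"number"}},"hand":{"type":"number"}}}},"grip_force":{"type":"number"}},"required":["plan"]}

```bash
mkdir -p pics
cat > h.py <<'E'
import numpy as np, cv2
from rig import arm, optics, order
from scipy.spatial.transform import Rotation as R
def rot(q):
    q=np.array(q,float)
    return q if q.shape==(3,3) else R.from_quat([q[1],q[2],q[3],q[0]]).as_matrix()
def cloud(c):
    h,w=c["range_z"].shape; f=h/2/np.tan(np.radians(c["vertical_fov"])/2)
    v,u=np.mgrid[:h,:w]; z=c["range_z"]
    p=np.stack([(u-c["cx"])/f*z,(v-c["cy"])/f*z,z],-1)
    return p@rot(c["attitude"]).T+np.array(c["origin"])
def save(c,n): cv2.imwrite("pics/"+n,c["pixels"][...,::-1])
E
python3 - <<'E'
from h import *
print(arm.sense())
ims=[]
for n in ("scene","side"):
    c=optics.capture(n); P=cloud(c); np.savez(n+".npz",P=P,rgb=c["pixels"],z=c["range_z"]); print(n,c["origin"],c["attitude"],c["vertical_fov"]); save(c,n+"0.png")
E
```

```text
{'time_s': 0.0, 'joint_pos': array([ 9.88006521e-01,  2.76579000e-01,  1.50608845e+00, -1.74558734e-06,
        1.36068331e+00, -1.21014671e-01]), 'joint_velocities': array([-2.13630022e-03,  4.52458746e-04, -4.27087351e-04, -1.33965434e-04,
        2.24109845e-03,  6.83303511e-05]), 'effort': array([-2.41036883e-03, -4.04578185e+01, -2.37228101e+01,  7.00916396e-02,
        3.44082923e-02, -1.29933933e-04]), 'tool_pos': array([0.25590492, 0.51432619, 0.21563165]), 'tcp_rot': array([-3.02193674e-04,  2.28841362e-01,  9.73463332e-01, -8.25475575e-04]), 'wrist_force': array([-0.19357696,  0.16650333,  0.01124438]), 'torque': array([-0.00898083, -0.0458936 , -0.00557511]), 'finger_force': 0.0, 'grip_width': 0.9983996122254217}
scene [1.07697865 0.34742571 0.49057143] [-0.21288675  0.41928424  0.78917778 -0.39506758] 50.71347971137228
side [ 0.43926981 -0.53409777  0.40355492] [-0.46240303  0.88213198 -0.07792861  0.04420106] 46.73672643697237
```

View pics/scene0.png

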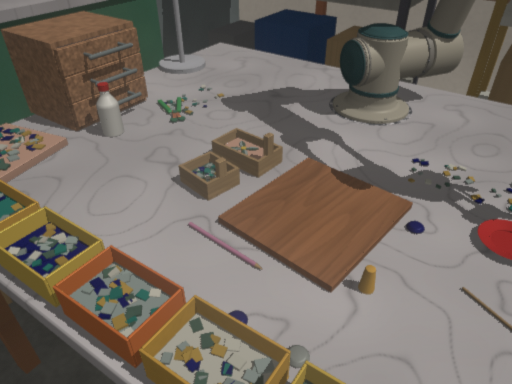

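View pics/side0.png

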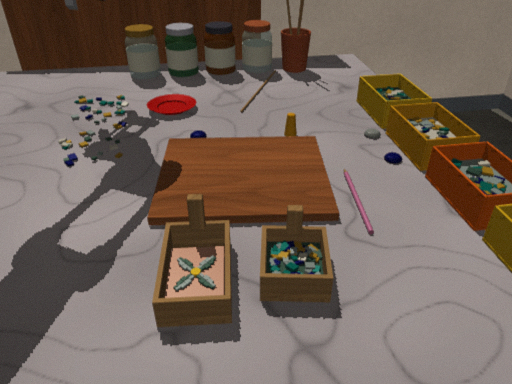

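The side view shows the long tray (pink panel, ~(197,272)) on the left with its grip at (197,212). The short tray is at ~(295,265), and the board lies beyond both. Next I measure with depth.

Run:
```python
from h import *
def big(m):
    n,l,s,_=cv2.connectedComponentsWithStats(m.astype(np.uint8)); return l==1+np.argmax(s[1:,4])
S=np.load("scene.npz");D=np.load("side.npz")
for nm,A in(("scene",S),("side",D)):
    P,rgb=A["P"],A["rgb"].astype(int)
    sat=(rgb[...,0]-rgb[...,2]>25)
    b=big((abs(P[...,2]-.015)<.006)&sat&(A["z"]>0))
    r=cv2.minAreaRect((P[b][:,:2]*1000).astype(np.float32));print(nm,"board",r,"z",np.median(P[b][:,2]))
    bx=np.array(r[0])/1000
    # trays: rim points
    m=(A["z"]>0)&(P[...,2]>.033)&(P[...,2]<.046)&(np.hypot(P[...,0]-bx[0],P[...,1]-bx[1])<.36)
    n,l,s,_=cv2.connectedComponentsWithStats(cv2.dilate(m.astype(np.uint8),np.ones((3,3))))
    for i in range(1,n):
        k=(l==i)&m
        if k.sum()>60:
            q=P[k]; print(" rim",cv2.minAreaRect((q[:,:2]*1000).astype(np.float32)),k.sum())
    m=(A["z"]>0)&(P[...,2]>.055)&(P[...,2]<.1)&(np.hypot(P[...,0]-bx[0],P[...,1]-bx[1])<.3)
    n,l,s,_=cv2.connectedComponentsWithStats(m.astype(np.uint8))
    for i in range(1,n):
        if s[i,4]>30: q=P[l==i]; print(" grip",cv2.minAreaRect((q[:,:2]*1000).astype(np.float32)),q[:,2].max(),s[i,4])
```

```text
scene board ((522.294677734375, 104.38941192626953), (251.76312255859375, 283.4365539550781), 82.4345703125) z 0.013207245601953854
 rim ((431.62548828125, -124.26432037353516), (142.534912109375, 87.27679443359375), 83.19552612304688) 479
 rim ((553.33349609375, -133.3393096923828), (98.68002319335938, 86.09617614746094), 78.2315673828125) 477
 rim ((837.6447143554688, -16.583633422851562), (10.957305908203125, 119.74529266357422), 0.6490059494972229) 289
 rim ((640.3143920898438, 250.13790893554688), (16.71965789794922, 15.220539093017578), 48.19091033935547) 125
 rim ((854.6741943359375, 55.67591857910156), (48.342987060546875, 2.6638023853302), 0.12356629967689514) 187
 rim ((836.193603515625, 140.87001037597656), (45.98485565185547, 147.0562744140625), 18.863697052001953) 690
 rim ((862.7404174804688, 136.78761291503906), (31.180261611938477, 19.626327514648438), 72.8550033569336) 68
 rim ((868.131103515625, 170.88967895507812), (16.294340133666992, 18.86203956604004), 3.350191354751587) 66
 rim ((856.465576171875, 198.02774047851562), (20.555131912231445, 32.870384216308594), 6
[... 749 characters left out ...]
 853
 rim ((869.9235229492188, 162.8509063720703), (14.554291725158691, 77.03634643554688), 2.253913640975952) 85
 rim ((866.15087890625, 39.688316345214844), (27.11642074584961, 25.713319778442383), 88.69180297851562) 124
 rim ((432.0003662109375, -125.86688995361328), (143.0397491455078, 84.35711669921875), 83.69400024414062) 1954
 rim ((553.7017211914062, -134.76394653320312), (97.8939208984375, 84.1164321899414), 78.49773406982422) 1544
 grip ((438.69140625, -65.26097106933594), (13.917854309082031, 20.0004940032959), 81.4038314819336) 0.08760231188110096 403
 grip ((561.6847534179688, -96.5315170288086), (14.240038871765137, 19.758285522460938), 78.2364730834961) 0.07733955376752172 300
```

```bash
cat >> h.py <<'E'
import json
def go(xyz,yaw,n,hand=50,start=None):
    """rows of n equal steps to TCP xyz, tool down with tool x at yaw (deg)"""
    s=arm.sense(); p=np.array(s["tool_pos"]); M=rot(s["tcp_rot"]); t=np.array(xyz)
    y=np.radians(yaw); T=np.array([[np.cos(y),np.sin(y),0],[np.sin(y),-np.cos(y),0],[0,0,-1]])
    rv=R.from_matrix(M.T@T).as_rotvec(); dR=R.from_rotvec(rv/n).as_matrix(); d=(t-p)/n; out=[]
    for i in range(n):
        out.append({"slide":[round(float(a),2) for a in M.T@d/.04],"rot":[round(float(a),2) for a in np.degrees(rv)/n/6],"hand":hand}); M=M@dR
    print("from",p.round(4)); [print(json.dumps(o)) for o in out]
E
python3 -c "
from h import *
go([.439,-.063,.2],83.4,16)"
```

```text
from [0.2559 0.5144 0.2157]
{"slide": [-0.66, -0.68, 0.03], "rot": [-0.0, 0.0, 0.73], "hand": 50}
{"slide": [-0.71, -0.63, 0.03], "rot": [-0.0, 0.0, 0.73], "hand": 50}
{"slide": [-0.75, -0.57, 0.03], "rot": [-0.0, 0.0, 0.73], "hand": 50}
{"slide": [-0.8, -0.51, 0.03], "rot": [-0.0, 0.0, 0.73], "hand": 50}
{"slide": [-0.83, -0.45, 0.03], "rot": [-0.0, 0.0, 0.73], "hand": 50}
{"slide": [-0.86, -0.39, 0.03], "rot": [-0.0, 0.0, 0.73], "hand": 50}
{"slide": [-0.89, -0.32, 0.02], "rot": [-0.0, 0.0, 0.73], "hand": 50}
{"slide": [-0.91, -0.25, 0.02], "rot": [-0.0, 0.0, 0.73], "hand": 50}
{"slide": [-0.93, -0.18, 0.02], "rot": [-0.0, 0.0, 0.73], "hand": 50}
{"slide": [-0.94, -0.11, 0.02], "rot": [-0.0, 0.0, 0.73], "hand": 50}
{"slide": [-0.95, -0.03, 0.02], "rot": [-0.0, 0.0, 0.73], "hand": 50}
{"slide": [-0.95, 0.04, 0.02], "rot": [-0.0, 0.0, 0.73], "hand": 50}
{"slide": [-0.94, 0.11, 0.02], "rot": [-0.0, 0.0, 0.73], "hand": 50}
{"slide": [-0.93, 0.18, 0.02], "rot": [-0.0, 0.0, 0.73], "hand": 50}
{"slide": [-0.91, 0.25, 0.02], "rot": [-0.0, 0.0, 0.73], "hand": 50}
{"slide": [-0.89, 0.32, 0.02], "rot": [-0.0, 0.0, 0.73], "hand": 50}
```

>>> carry_out --plan '[{"slide": [-0.66,-0.68,0.03],"rot": [0,0,0.73],"hand": 50},{"slide": [-0.71,-0.63,0.03],"rot": [0,0,0.73],"hand": 50},{"slide": [-0.75,-0.57,0.03],"rot": [0,0,0.73],"hand": 50},{"slide": [-0.8,-0.51,0.03],"rot": [0,0,0.73],"hand": 50},{"slide": [-0.83,-0.45,0.03],"rot": [0,0,0.73],"hand": 50},{"slide": [-0.86,-0.39,0.03],"rot": [0,0,0.73],"hand": 50},{"slide": [-0.89,-0.32,0.02],"rot": [0,0,0.73],"hand": 50},{"slide": [-0.91,-0.25,0.02],"rot": [0,0,0.73],"hand": 50}]' --grip_force 25

```text
time_s: 0.77
tool_pos: [0.3473, 0.2245, 0.2074]
tcp_rot: [-0.0, 0.513, 0.859, -0.0]
wrist_force: [1.3, -0.3, -0.4]
grip_width: 0.508
finger_force: 0.0
```

>>> carry_out --plan '[{"slide": [-0.93,-0.18,0.02],"rot": [0,0,0.73],"hand": 50},{"slide": [-0.94,-0.11,0.02],"rot": [0,0,0.73],"hand": 50},{"slide": [-0.95,-0.03,0.02],"rot": [0,0,0.73],"hand": 50},{"slide": [-0.95,0.04,0.02],"rot": [0,0,0.73],"hand": 50},{"slide": [-0.94,0.11,0.02],"rot": [0,0,0.73],"hand": 50},{"slide": [-0.93,0.18,0.02],"rot": [0,0,0.73],"hand": 50},{"slide": [-0.91,0.25,0.02],"rot": [0,0,0.73],"hand": 50},{"slide": [-0.89,0.32,0.02],"rot": [0,0,0.73],"hand": 50}]'

```text
time_s: 1.43
tool_pos: [0.4392, -0.0645, 0.2011]
tcp_rot: [-0.0, 0.748, 0.664, 0.0]
wrist_force: [0.1, -0.1, 0.3]
grip_width: 0.504
finger_force: 0.0
```

Run:
```python
from h import *
c=optics.capture("wrist");P=cloud(c);save(c,"w1.png")
m=(c["range_z"]>0)&(P[...,2]>.075)&(P[...,2]<.095)&(np.hypot(P[...,0]-.439,P[...,1]+.063)<.03)
print(m.sum());q=P[m]
if len(q)>10: print(cv2.minAreaRect((q[:,:2]*1000).astype(np.float32)),np.median(q[:,2]))
print(arm.sense()["tool_pos"],arm.sense()["tcp_rot"],arm.sense()["wrist_force"])
go([.439,-.063,.077],83.4,6)
```

```text
365
((436.6700439453125, -63.76946258544922), (14.37389850616455, 19.351058959960938), 83.74653625488281) 0.08438090770962092
[ 0.4424881  -0.07132866  0.20097873] [ 0.00341369  0.7496303   0.66184659 -0.00136016] [ 2.35338317 -3.64062593 -0.44376501]
from [ 0.4425 -0.0713  0.201 ]
{"slide": [0.04, -0.02, 0.52], "rot": [0.01, 0.01, -0.01], "hand": 50}
{"slide": [0.04, -0.02, 0.52], "rot": [0.01, 0.01, -0.01], "hand": 50}
{"slide": [0.03, -0.02, 0.52], "rot": [0.01, 0.01, -0.01], "hand": 50}
{"slide": [0.03, -0.02, 0.52], "rot": [0.01, 0.01, -0.01], "hand": 50}
{"slide": [0.03, -0.02, 0.52], "rot": [0.01, 0.01, -0.01], "hand": 50}
{"slide": [0.03, -0.02, 0.52], "rot": [0.01, 0.01, -0.01], "hand": 50}
```

View pics/w1.png

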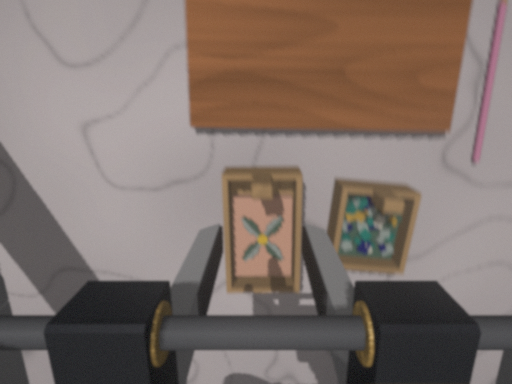

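The wrist picture shows the long tray's grip at (262,185) and the short tray clear to the right. The arm was still settling when it was taken, so I let it rest before measuring again.

>>> carry_out --plan '[{"slide": [0,0,0],"rot": [0,0,0],"hand": 50},{"slide": [0,0,0],"rot": [0,0,0],"hand": 50},{"slide": [0,0,0],"rot": [0,0,0],"hand": 50}]'

```text
time_s: 1.73
tool_pos: [0.4386, -0.0615, 0.2009]
tcp_rot: [-0.001, 0.746, 0.666, -0.0]
wrist_force: [-0.6, -0.5, 0.7]
grip_width: 0.498
finger_force: 0.0
```

Run:
```python
from h import *
c=optics.capture("wrist");P=cloud(c)
m=(c["range_z"]>0)&(P[...,2]>.075)&(P[...,2]<.095)&(np.hypot(P[...,0]-.439,P[...,1]+.063)<.03)
q=P[m];print(cv2.minAreaRect((q[:,:2]*1000).astype(np.float32)),np.median(q[:,2]))
print(arm.sense()["wrist_force"])
go([.439,-.063,.077],83.4,6)
```

```text
((436.5086975097656, -63.64328384399414), (14.226827621459961, 19.4259033203125), 83.62179565429688) 0.08437628999596186
[ 0.76029937 -0.17111801 -0.22690748]
from [ 0.4387 -0.0612  0.2011]
{"slide": [-0.01, 0.0, 0.52], "rot": [-0.0, -0.0, 0.0], "hand": 50}
{"slide": [-0.01, 0.0, 0.52], "rot": [-0.0, -0.0, 0.0], "hand": 50}
{"slide": [-0.01, 0.0, 0.52], "rot": [-0.0, -0.0, 0.0], "hand": 50}
{"slide": [-0.01, 0.0, 0.52], "rot": [-0.0, -0.0, 0.0], "hand": 50}
{"slide": [-0.01, 0.0, 0.52], "rot": [-0.0, -0.0, 0.0], "hand": 50}
{"slide": [-0.01, 0.0, 0.52], "rot": [-0.0, -0.0, 0.0], "hand": 50}
```

>>> carry_out --plan '[{"slide": [-0.03,0,0.58],"rot": [0,0,0],"hand": 50},{"slide": [-0.03,0,0.58],"rot": [0,0,0],"hand": 50},{"slide": [0,0,0.58],"rot": [0,0,0],"hand": 50},{"slide": [0,0,0.58],"rot": [0,0,0],"hand": 50},{"slide": [0,0,0.58],"rot": [0,0,0],"hand": 50},{"slide": [0,0,0.4],"rot": [0,0,0],"hand": 50},{"slide": [0,0,0.18],"rot": [0,0,0],"hand": 50},{"slide": [0,0,0],"rot": [0,0,0],"hand": 50}]'

```text
time_s: 2.45
tool_pos: [0.4377, -0.0633, 0.0609]
tcp_rot: [-0.002, 0.745, 0.667, -0.001]
wrist_force: [-0.3, 0.2, -0.4]
grip_width: 0.5
finger_force: 0.0
```

>>> carry_out --plan '[{"slide": [0,0,0],"rot": [0,0,0],"hand": 30},{"slide": [0,0,0],"rot": [0,0,0],"hand": 10},{"slide": [0,0,0],"rot": [0,0,0],"hand": 10},{"slide": [0,0,0],"rot": [0,0,0],"hand": 10},{"slide": [0,0,0],"rot": [0,0,0],"hand": 10},{"slide": [0,0,0],"rot": [0,0,0],"hand": 10}]' --grip_force 25

```text
time_s: 2.95
tool_pos: [0.4387, -0.0648, 0.0628]
tcp_rot: [-0.0, 0.746, 0.666, -0.0]
wrist_force: [-3.4, 1.8, 7.7]
grip_width: 0.209
finger_force: 25.0
```

>>> carry_out --plan '[{"slide": [0,0,-0.12],"rot": [0,0,0],"hand": 10},{"slide": [0,0,-0.12],"rot": [0,0,0],"hand": 10},{"slide": [0,0,-0.12],"rot": [0,0,0],"hand": 10},{"slide": [0,0,-0.12],"rot": [0,0,0],"hand": 10},{"slide": [0,0,-0.12],"rot": [0,0,0],"hand": 10},{"slide": [0,0,0],"rot": [0,0,0],"hand": 10},{"slide": [0,0,0],"rot": [0,0,0],"hand": 10}]' --grip_force 25

```text
time_s: 3.53
tool_pos: [0.4396, -0.0647, 0.0866]
tcp_rot: [0.0, 0.746, 0.666, 0.001]
wrist_force: [-0.4, 1.9, -2.8]
grip_width: 0.214
finger_force: 25.0
```

Run:
```python
from h import *
c=optics.capture("side");save(c,"s2.png");print(arm.sense()["wrist_force"],arm.sense()["tool_pos"])
```

```text
[ 0.45373378  1.96038789 -1.36678169] [ 0.43968259 -0.06474597  0.08655162]
```

View pics/s2.png

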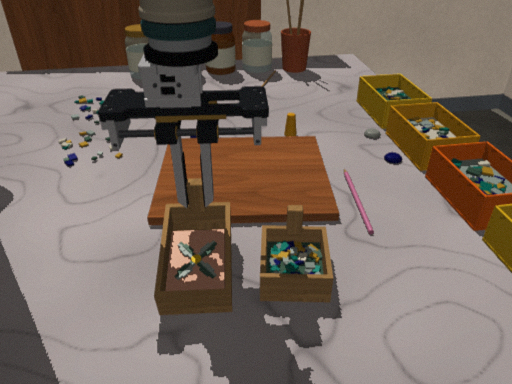

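The tray's leading end is up at ~(197,208) and its tail still rests on the bench at ~(195,300). Next it goes forward over the edge.

>>> carry_out --plan '[{"slide": [0.1,0,0],"rot": [0,0,0],"hand": 10},{"slide": [0.2,0,0],"rot": [0,0,0],"hand": 10},{"slide": [0.2,0,0],"rot": [0,0,0],"hand": 10},{"slide": [0.2,0,0],"rot": [0,0,0],"hand": 10},{"slide": [0.2,0,0],"rot": [0,0,0],"hand": 10},{"slide": [0.2,0,0],"rot": [0,0,0],"hand": 10},{"slide": [0.2,0,0],"rot": [0,0,0],"hand": 10},{"slide": [0.2,0,0],"rot": [0,0,0],"hand": 10}]'

```text
time_s: 4.25
tool_pos: [0.446, -0.0045, 0.0861]
tcp_rot: [0.0, 0.746, 0.666, -0.0]
wrist_force: [-0.3, -2.5, -2.9]
grip_width: 0.211
finger_force: 25.0
```

>>> carry_out --plan '[{"slide": [0.2,0,0],"rot": [0,0,0],"hand": 10},{"slide": [0.15,0,0],"rot": [0,0,0],"hand": 10},{"slide": [0.1,0,0],"rot": [0,0,0],"hand": 10},{"slide": [0.05,0,0],"rot": [0,0,0],"hand": 10},{"slide": [0,0,0],"rot": [0,0,0],"hand": 10},{"slide": [0,0,0],"rot": [0,0,0],"hand": 10}]'

```text
time_s: 4.75
tool_pos: [0.4484, 0.0151, 0.0863]
tcp_rot: [-0.0, 0.746, 0.665, 0.001]
wrist_force: [-0.0, 1.3, -1.2]
grip_width: 0.21
finger_force: 25.0
```

Run:
```python
from h import *
c=optics.capture("side");save(c,"s3.png");s=arm.sense();print(s["wrist_force"],s["tool_pos"])
p=s["tool_pos"][:2]-np.array([.5228,.1040]);a=np.radians(82.43);print("tcp in board",p@[np.cos(a),np.sin(a)],p@[-np.sin(a),np.cos(a)])
```

```text
[-0.67150806  1.90559353 -1.20108107] [0.44836622 0.01507162 0.08627496]
tcp in board -0.09795904473547269 0.0620698692351055
```

View pics/s3.png

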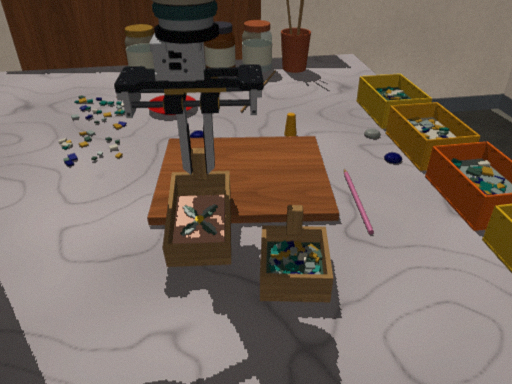

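The lead end is about 45 mm past the edge, with the grip at (198,160) and the tail on the bench at (200,255). Next: lower slightly, release and rise.

>>> carry_out --plan '[{"slide": [0,0,0.04],"rot": [0,0,0],"hand": 10},{"slide": [0,0,0.04],"rot": [0,0,0],"hand": 10},{"slide": [0,0,0.02],"rot": [0,0,0],"hand": 10},{"slide": [0,0,0],"rot": [0,0,0],"hand": 18},{"slide": [0,0,0],"rot": [0,0,0],"hand": 25},{"slide": [0,0,0],"rot": [0,0,0],"hand": 35},{"slide": [0,0,0],"rot": [0,0,0],"hand": 50},{"slide": [0,0,0],"rot": [0,0,0],"hand": 50}]'

```text
time_s: 5.47
tool_pos: [0.4483, 0.0144, 0.0819]
tcp_rot: [-0.0, 0.746, 0.665, 0.0]
wrist_force: [-0.3, -0.7, 0.7]
grip_width: 0.424
finger_force: 0.0
```

>>> carry_out --plan '[{"slide": [0,0,0],"rot": [0,0,0],"hand": 50},{"slide": [0,0,-0.3],"rot": [0,0,0],"hand": 50},{"slide": [0,0,-0.6],"rot": [0,0,0],"hand": 50},{"slide": [0,0,-0.6],"rot": [0,0,0],"hand": 50},{"slide": [0,0,-0.6],"rot": [0,0,0],"hand": 50},{"slide": [0,0,-0.3],"rot": [0,0,0],"hand": 50},{"slide": [0,0,0],"rot": [0,0,0],"hand": 50},{"slide": [0,0,0],"rot": [0,0,0],"hand": 50}]'

```text
time_s: 6.13
tool_pos: [0.4484, 0.0144, 0.1781]
tcp_rot: [0.0, 0.746, 0.666, 0.0]
wrist_force: [-0.3, -0.4, 0.2]
grip_width: 0.499
finger_force: 0.0
```

```bash
cat >> h.py <<'E'
B=np.array([.5228,.1040]);A=np.radians(82.43);ex=np.array([np.cos(A),np.sin(A)]);ey=np.array([-np.sin(A),np.cos(A)])
def board(p): p=p[...,:2]-B; return np.stack([p@ex,p@ey],-1)
def tray(c):
    """woody points above rim-ish height near the long tray, in board frame"""
    P=cloud(c); b=board(P); rgb=c["pixels"].astype(int)
    m=(c["range_z"]>0)&(P[...,2]>.03)&(P[...,2]<.078)&(b[...,1]>.008)&(b[...,1]<.115)&(b[...,0]>-.27)&(b[...,0]<.12)&(rgb[...,0]-rgb[...,2]>15)
    r=cv2.minAreaRect((b[m]*1000).astype(np.float32)); q=P[m]; bb=b[m]
    print("tray in board (mm)",r,"x",bb[:,0].min(),bb[:,0].max(),"rear z",np.percentile(q[bb[:,0]<bb[:,0].min()+.01,2],[5,95]),"front z",np.percentile(q[bb[:,0]>bb[:,0].max()-.02,2],[5,95]))
E
python3 - <<'E'
from h import *
c=optics.capture("side");save(c,"s4.png");tray(c);s=arm.sense();print(s["wrist_force"],s["tool_pos"])
E
```

```text
tray in board (mm) ((-149.12203979492188, 60.66438674926758), (144.10174560546875, 84.27869415283203), 0.7112296223640442) x -0.22158843816523477 -0.07655419124472629 rear z [0.03075096 0.04163616] front z [0.03169268 0.06479514]
[-1.09218541 -0.77545493 -0.66516482] [0.44765702 0.01455535 0.17723185]
```

View pics/s4.png

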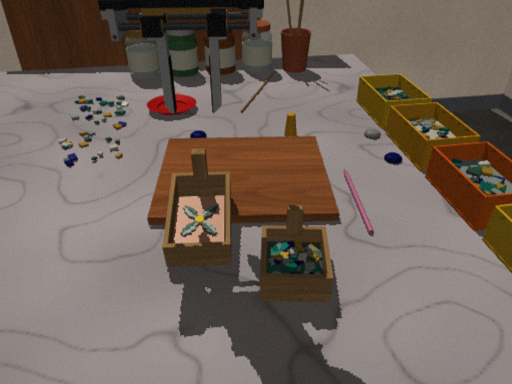

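The tray rests tilted on the edge, with its tail on the bench at (200,258). The short tray has not moved. Next I go behind the tail, squared to the board.

Run:
```python
from h import *
t=B-.262*ex+.0607*ey; print(t)
go([*t,.16],82.43,8)
```

```text
[ 0.42811383 -0.14772012]
from [0.4477 0.0146 0.1772]
{"slide": [-0.51, -0.0, 0.05], "rot": [-0.0, -0.0, 0.02], "hand": 50}
{"slide": [-0.51, -0.0, 0.05], "rot": [-0.0, -0.0, 0.02], "hand": 50}
{"slide": [-0.51, -0.0, 0.05], "rot": [-0.0, -0.0, 0.02], "hand": 50}
{"slide": [-0.51, 0.0, 0.05], "rot": [-0.0, -0.0, 0.02], "hand": 50}
{"slide": [-0.51, 0.0, 0.05], "rot": [-0.0, -0.0, 0.02], "hand": 50}
{"slide": [-0.51, 0.0, 0.05], "rot": [-0.0, -0.0, 0.02], "hand": 50}
{"slide": [-0.51, 0.0, 0.05], "rot": [-0.0, -0.0, 0.02], "hand": 50}
{"slide": [-0.51, 0.01, 0.05], "rot": [-0.0, -0.0, 0.02], "hand": 50}
```

>>> carry_out --plan '[{"slide": [-0.3,0,0],"rot": [0,0,0.02],"hand": 50},{"slide": [-0.6,0,0],"rot": [0,0,0.02],"hand": 50},{"slide": [-0.7,0,0],"rot": [0,0,0.02],"hand": 50},{"slide": [-0.8,0,0],"rot": [0,0,0.02],"hand": 50},{"slide": [-0.7,0,0],"rot": [0,0,0.02],"hand": 50},{"slide": [-0.6,0,0],"rot": [0,0,0.03],"hand": 50},{"slide": [-0.4,0,0],"rot": [0,0,0.03],"hand": 50},{"slide": [0,0,0],"rot": [0,0,0],"hand": 50}]'

```text
time_s: 6.85
tool_pos: [0.4275, -0.1506, 0.1763]
tcp_rot: [-0.001, 0.753, 0.658, -0.001]
wrist_force: [0.2, 0.2, 0.2]
grip_width: 0.499
finger_force: 0.0
```

Run:
```python
from h import *
t=B-.262*ex+.0607*ey
go([*t,.034],82.43,6)
print(board(np.array(arm.sense()["tool_pos"])))
```

```text
from [ 0.4275 -0.1506  0.1763]
{"slide": [0.01, 0.0, 0.59], "rot": [-0.0, 0.0, -0.0], "hand": 50}
{"slide": [0.01, 0.0, 0.59], "rot": [-0.0, 0.0, -0.0], "hand": 50}
{"slide": [0.01, 0.0, 0.59], "rot": [-0.0, 0.0, -0.0], "hand": 50}
{"slide": [0.01, 0.0, 0.59], "rot": [-0.0, 0.0, -0.0], "hand": 50}
{"slide": [0.01, 0.0, 0.59], "rot": [-0.0, 0.0, -0.0], "hand": 50}
{"slide": [0.01, 0.0, 0.59], "rot": [-0.0, 0.0, -0.0], "hand": 50}
[-0.26495101  0.06092374]
```

>>> carry_out --plan '[{"slide": [0,0,0.6],"rot": [0,0,0],"hand": 50},{"slide": [0,0,0.7],"rot": [0,0,0],"hand": 50},{"slide": [0,0,0.8],"rot": [0,0,0],"hand": 50},{"slide": [0,0,0.7],"rot": [0,0,0],"hand": 50},{"slide": [0,0,0.5],"rot": [0,0,0],"hand": 50},{"slide": [0,0,0.25],"rot": [0,0,0],"hand": 50},{"slide": [0,0,0],"rot": [0,0,0],"hand": 50},{"slide": [0,0,0],"rot": [0,0,0],"hand": 50}]'

```text
time_s: 7.52
tool_pos: [0.4276, -0.1471, 0.035]
tcp_rot: [-0.002, 0.752, 0.66, -0.0]
wrist_force: [-0.6, 0.6, 0.6]
grip_width: 0.499
finger_force: 0.0
```

>>> carry_out --plan '[{"slide": [0.15,0,0],"rot": [0,0,0],"hand": 50},{"slide": [0.2,0,0],"rot": [0,0,0],"hand": 50},{"slide": [0.15,0,0],"rot": [0,0,0],"hand": 50},{"slide": [0.15,0,0],"rot": [0,0,0],"hand": 50},{"slide": [0.15,0,0],"rot": [0,0,0],"hand": 50},{"slide": [0.15,0,0],"rot": [0,0,0],"hand": 50},{"slide": [0.15,0,0],"rot": [0,0,0],"hand": 50},{"slide": [0.15,0,0],"rot": [0,0,0],"hand": 50}]'

```text
time_s: 8.18
tool_pos: [0.4359, -0.1006, 0.0368]
tcp_rot: [0.003, 0.751, 0.66, -0.001]
wrist_force: [-1.2, -8.1, 2.0]
grip_width: 0.501
finger_force: 4.4
```

Run:
```python
from h import *
c=optics.capture("side");save(c,"s5.png");tray(c);s=arm.sense();print(s["wrist_force"],s["tool_pos"],board(np.array(s["tool_pos"])))
```

```text
tray in board (mm) ((-144.03419494628906, 59.13545227050781), (159.6281280517578, 84.37589263916016), 0.7211250066757202) x -0.22428880642462443 -0.06439207725279106 rear z [0.03296518 0.06660491] front z [0.03435226 0.04959759]
[-0.74191897 -5.21174985  1.5290341 ] [ 0.43600303 -0.09941505  0.03678289] [-0.21307663  0.05924314]
```

View pics/s5.png

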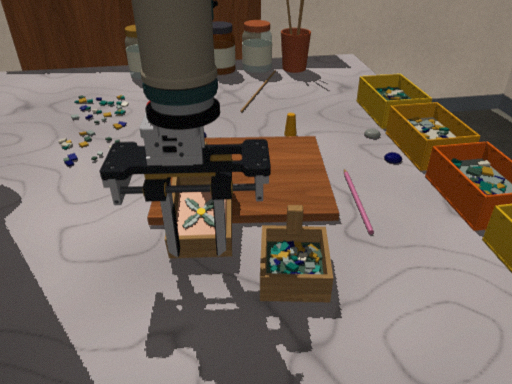

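The fingers are on the rear wall (170–225, 245) and pushing at about 6 N. I keep going.

>>> carry_out --plan '[{"slide": [0.15,0,0],"rot": [0,0,0],"hand": 50},{"slide": [0.15,0,0],"rot": [0,0,0],"hand": 50},{"slide": [0.15,0,0],"rot": [0,0,0],"hand": 50},{"slide": [0.15,0,0],"rot": [0,0,0],"hand": 50},{"slide": [0.15,0,0],"rot": [0,0,0],"hand": 50},{"slide": [0.15,0,0],"rot": [0,0,0],"hand": 50},{"slide": [0.1,0,0],"rot": [0,0,0],"hand": 50},{"slide": [0.1,0,0],"rot": [0,0,0],"hand": 50}]'

```text
time_s: 8.9
tool_pos: [0.4442, -0.066, 0.0402]
tcp_rot: [0.011, 0.747, 0.665, -0.005]
wrist_force: [-10.7, -38.6, 29.0]
grip_width: 0.502
finger_force: 20.3
```

Run:
```python
from h import *
c=optics.capture("side");save(c,"s6.png");tray(c);s=arm.sense();print(s["wrist_force"],s["tool_pos"],board(np.array(s["tool_pos"])))
```

```text
tray in board (mm) ((-109.26844024658203, 56.29267883300781), (158.44227600097656, 83.62374114990234), 0.9466835856437683) x -0.18906304768020296 -0.029871471227873484 rear z [0.03623069 0.07411243] front z [0.05028241 0.06541764]
[ -8.80778226 -32.1815171   26.7765742 ] [ 0.44440803 -0.06553509  0.04038241] [-0.17838468  0.05537465]
```

View pics/s6.png

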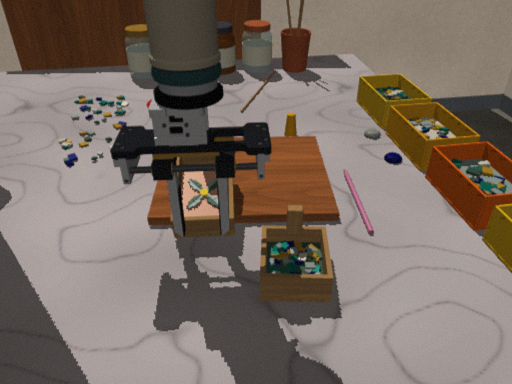

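The tray has wedged: 33 N horizontal and 27 N upward. Its centre seems just past the edge, and finger friction is holding the tail down. I back off and measure.

>>> carry_out --plan '[{"slide": [-0.15,0,0],"rot": [0,0,0],"hand": 50},{"slide": [-0.25,0,0],"rot": [0,0,0],"hand": 50},{"slide": [-0.25,0,0],"rot": [0,0,0],"hand": 50},{"slide": [-0.1,0,0],"rot": [0,0,0],"hand": 50},{"slide": [0,0,0],"rot": [0,0,0],"hand": 50},{"slide": [0,0,0],"rot": [0,0,0],"hand": 50}]'

```text
time_s: 9.45
tool_pos: [0.4364, -0.0846, 0.0356]
tcp_rot: [-0.001, 0.752, 0.659, -0.0]
wrist_force: [-0.4, -0.1, 0.2]
grip_width: 0.5
finger_force: 0.0
```

Run:
```python
from h import *
for n in("side","wrist"):
    c=optics.capture(n);save(c,n+"7.png")
    P=cloud(c);b=board(P);rgb=c["pixels"].astype(int)
    m0=(c["range_z"]>0)&(b[...,1]>.0)&(b[...,1]<.112)&(rgb[...,0]-rgb[...,2]>15)
    for x0 in np.arange(-.22,.0,.02):
        m=m0&(abs(b[...,0]-x0)<.01)&(P[...,2]>.02)&(P[...,2]<.12)
        if m.sum()>5: print(n,round(x0,2),m.sum(),np.percentile(P[m][:,2],[5,50,95]).round(3),np.percentile(b[m][:,1],[2,98]).round(3))
s=arm.sense();print(s["wrist_force"],s["tool_pos"],board(np.array(s["tool_pos"])))
```

```text
side -0.2 49 [0.061 0.09  0.108] [0.024 0.096]
side -0.18 9 [0.062 0.097 0.109] [0.024 0.085]
side -0.16 1098 [0.022 0.041 0.056] [0.014 0.088]
side -0.14 61 [0.047 0.056 0.057] [0.014 0.093]
side -0.12 285 [0.037 0.039 0.056] [0.015 0.097]
side -0.1 246 [0.036 0.039 0.055] [0.015 0.094]
side -0.08 123 [0.023 0.038 0.057] [0.016 0.098]
side -0.06 84 [0.037 0.039 0.057] [0.016 0.098]
side -0.04 44 [0.033 0.096 0.101] [0.048 0.094]
side -0.02 186 [0.023 0.029 0.101] [0.048 0.094]
wrist -0.16 5063 [0.021 0.053 0.056] [0.018 0.097]
wrist -0.14 7283 [0.035 0.037 0.055] [0.017 0.098]
wrist -0.12 6321 [0.035 0.037 0.055] [0.017 0.099]
wrist -0.1 7910 [0.035 0.037 0.055] [0.018 0.099]
wrist -0.08 4705 [0.033 0.037 0.055] [0.018 0.099]
[-0.48401758  0.41491775  0.44999644] [ 0.43653777 -0.08438055  0.03571961] [-0.19810271  0.06069366]
```

View pics/wrist7.png

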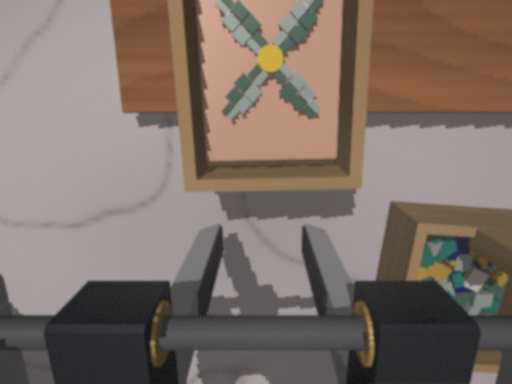

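The wrist view shows the tray has dropped flat. Its rim is at z≈0.055 everywhere, its rear edge is at row ~190 (board x≈-0.17), and its sides look square to the board edge. I raise the fingers slightly and push on.

>>> carry_out --plan '[{"slide": [0.1,0.08,-0.15],"rot": [0,0,0],"hand": 50},{"slide": [0.15,0,0],"rot": [0,0,0],"hand": 50},{"slide": [0.15,0,0],"rot": [0,0,0],"hand": 50},{"slide": [0.15,0,0],"rot": [0,0,0],"hand": 50},{"slide": [0.15,0,0],"rot": [0,0,0],"hand": 50},{"slide": [0.15,0,0],"rot": [0,0,0],"hand": 50},{"slide": [0.15,0,0],"rot": [0,0,0],"hand": 50},{"slide": [0.15,0,0],"rot": [0,0,0],"hand": 50}]'

```text
time_s: 10.22
tool_pos: [0.446, -0.0397, 0.0421]
tcp_rot: [0.0, 0.751, 0.66, -0.001]
wrist_force: [-1.0, -4.4, 1.4]
grip_width: 0.498
finger_force: 2.3
```

>>> carry_out --plan '[{"slide": [0.15,0,0],"rot": [0,0,0],"hand": 50},{"slide": [0.15,0,0],"rot": [0,0,0],"hand": 50},{"slide": [0.15,0,0],"rot": [0,0,0],"hand": 50},{"slide": [0.15,0,0],"rot": [0,0,0],"hand": 50},{"slide": [0.15,0,0],"rot": [0,0,0],"hand": 50},{"slide": [0.15,0,0],"rot": [0,0,0],"hand": 50},{"slide": [0.15,0,0],"rot": [0,0,0],"hand": 50},{"slide": [0,0,0],"rot": [0,0,0],"hand": 50}]'

```text
time_s: 10.88
tool_pos: [0.4516, 0.0036, 0.0421]
tcp_rot: [-0.001, 0.752, 0.659, 0.001]
wrist_force: [-0.4, -0.1, -0.1]
grip_width: 0.502
finger_force: 0.0
```

Run:
```python
from h import *
c=optics.capture("wrist");P=cloud(c);b=board(P)
m=(c["range_z"]>0)&(P[...,2]>.048)&(P[...,2]<.062)&(b[...,1]>0)&(b[...,1]<.12)&(b[...,0]>-.2)
if m.sum()>20: print(cv2.minAreaRect((b[m]*1000).astype(np.float32)),b[m].min(0),b[m].max(0))
s=arm.sense();print(s["wrist_force"],s["tool_pos"],board(np.array(s["tool_pos"])))
```

```text
((-53.02116394042969, 57.076072692871094), (129.80784606933594, 84.63824462890625), 0.07169397920370102) [-0.11789769  0.01475946] [0.01192787 0.09944657]
[ 0.74517042  0.69929882 -0.89276449] [0.45155602 0.00352589 0.04201592] [-0.10898394  0.05738687]
```

>>> carry_out --plan '[{"slide": [0.1,0,0],"rot": [0,0,0],"hand": 50},{"slide": [0.15,0,0],"rot": [0,0,0],"hand": 50},{"slide": [0.15,0,0],"rot": [0,0,0],"hand": 50},{"slide": [0.05,0,0],"rot": [0,0,0],"hand": 50},{"slide": [0,0,0],"rot": [0,0,0],"hand": 50},{"slide": [-0.2,0,0],"rot": [0,0,0],"hand": 50},{"slide": [-0.4,0,0],"rot": [0,0,0],"hand": 50},{"slide": [-0.2,0,-0.4],"rot": [0,0,0],"hand": 50}]'

```text
time_s: 11.6
tool_pos: [0.4473, -0.012, 0.0562]
tcp_rot: [-0.003, 0.752, 0.659, -0.001]
wrist_force: [-0.1, 0.5, -0.5]
grip_width: 0.501
finger_force: 0.0
```

>>> carry_out --plan '[{"slide": [-0.1,0,-0.8],"rot": [0,0,0],"hand": 50},{"slide": [0,0,-0.9],"rot": [0,0,0],"hand": 50},{"slide": [0,0,-0.9],"rot": [0,0,0],"hand": 50},{"slide": [0,0,-0.8],"rot": [0,0,0],"hand": 50},{"slide": [0,0,-0.4],"rot": [0,0,0],"hand": 50},{"slide": [0,0,0],"rot": [0,0,0],"hand": 50},{"slide": [0,0,0],"rot": [0,0,0],"hand": 50}]'

```text
time_s: 12.18
tool_pos: [0.4493, -0.0158, 0.2104]
tcp_rot: [0.0, 0.752, 0.659, 0.001]
wrist_force: [0.0, -1.4, -0.2]
grip_width: 0.502
finger_force: 0.0
```

Run:
```python
from h import *
for n in("wrist","scene","side"):
    c=optics.capture(n);P=cloud(c);b=board(P)
    m=(c["range_z"]>0)&(P[...,2]>.047)&(P[...,2]<.062)&(b[...,1]>0)&(b[...,1]<.12)&(b[...,0]>-.2)&(b[...,0]<.12)
    print(n,cv2.minAreaRect((b[m]*1000).astype(np.float32)),np.median(P[m][:,2]))
    m=(c["range_z"]>0)&(P[...,2]>.034)&(P[...,2]<.045)&(b[...,1]>-.13)&(b[...,1]<0)&(b[...,0]<-.13)&(b[...,0]>-.3)
    if m.sum()>50: r=cv2.minAreaRect((P[m][:,:2]*1000).astype(np.float32)); print(" short",r)
    if n=="scene": save(c,"sc9.png")
print(arm.sense()["tool_pos"],arm.sense()["time_s"])
```

```text
wrist ((-22.907550811767578, 57.274566650390625), (119.56632995605469, 84.22530364990234), 0.12588319182395935) 0.05451497681072845
 short ((554.4758911132812, -121.15860748291016), (67.62852478027344, 85.0563735961914), 78.43518829345703)
scene ((-11.398090362548828, 55.41499328613281), (88.67179870605469, 141.86219787597656), 89.8105697631836) 0.05234317926585924
 short ((553.3718872070312, -133.12191772460938), (98.6715087890625, 85.7307357788086), 78.54633331298828)
side ((-13.079605102539062, 55.068023681640625), (143.5777587890625, 84.21072387695312), 0.030582385137677193) 0.055420935746000544
 short ((553.749755859375, -134.63323974609375), (97.97103881835938, 84.07036590576172), 78.36775207519531)
[ 0.44788096 -0.01559571  0.208284  ] 12.3333
```

View pics/sc9.png

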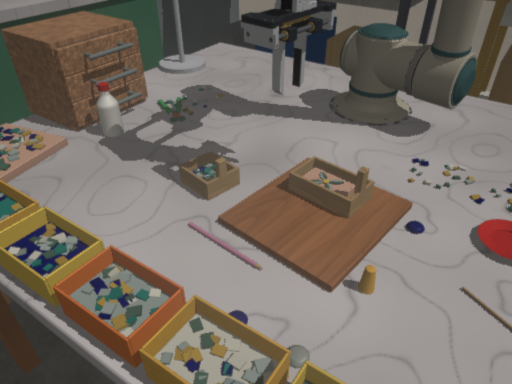

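The scene view shows the long tray flat and square on the board at (330,185), within 0.2° of the board's edges. Its centre is at board (-12, 55) mm. The short tray is unmoved at (210,175) and the gripper is clear, so I hand the job in.

```bash
python3 -c "
from h import *
print(order.finish_job())"
```

```text
the job is handed in; nothing more can be done
None
```

The long tray sits flat and square on the drying board, the short tray is where it was, and the job is handed in at about 12 s; the push briefly wedged at the edge (tool force read about 50 N) until I backed off and the tray dropped flat.

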